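Sort kiln posts by length with the gauge

ROBOT

A 7-joint arm with a two-finger parallel gripper is mounted at the origin on the work surface. World frame = base frame: x ahead of the robot, y to its left, z up, the work surface at z = 0. Lengths are in m, angles in degrees, forces in N, time in s.
With the tool pointing down it reaches from about 0.4 to 0.9 m from the base axis. Payload 5.5 kg.
Tool frame: the origin (TCP) lies midway between the tips of the shut fingers; the grasp point (between the pads) lies 19 mm behind it; z points along the fingers, y is the line along which they close (so a half turn about z gives the same grasp; the last joint's range is limited). The gripper opens to 85 mm and grips with 20 to 120 N. Pads are 22 mm wide; open, the fingers measure 114 mm over their backs; the gripper's body (76 mm by 85 mm) begins 54 mm behind the grasp point. The pads swing forward as they close: fully open they stand 13 mm farther back than shut.
Start: joints at [84.007, 28.699, -24.465, 88.831, 12.651, 65.22, -12.049], TCP at [0.234, -0.607, 0.231] pointing down, gripper open.
Joint ranges: [-164.97, 164.97], [-17.58, 116.51], [-87.97, 89.64], [11.32, 138.91], [-80.73, 260.73], [10.89, 115.49], [-147.41, 147.41]. Speed limits (degrees/s): [147.25, 147.25, 180, 180, 180, 180, 180].

INTERFACE

Orientations are given as a 3x3 rotation matrix whose columns are the frame's x, y, z axes.
In Python, from cell import ctrl, cams gives the robot as it stands.
- The arm moves only by the tool move_arm, never from a script. Its argument "plan" is a list of rows, each a list of 5 numbers: the shift along the tool's x, y, z in m, then the turn about the tool's z in degrees, then the opening, from -1 (shut) to 1 (fully open), so that 0 is half open. A call has 1 to 10 rows; each row shifts and turns the commanded pose from where the row before left it, along the tool's axes as they then stand; what a row does not reach is not made up. A row lasts 1/12 s, in which the tool goes at most 41.7 mm and 7.16 degrees, less where a joint would pass 70% of its speed; a pose out of reach is approached as far as the arm can. A call with a gripper value outside its range is refused whole. The fingers move at their own pace and stop on an object; the grip force is fixed at half the most. Time passes only in rows, so rows that do not move let the fingers close. It gives the time, the measured TCP pose, the force, the opening and the grip force at its end, in the units of the state.
- ctrl.read_state(): the state, without advancing time (a new reading comes with each control period).
- cams.capture(name): name is "scene" or "side" or "wrist"; returns a dict with "color" (400x640x3 uint8, blue, green, red), "camera_matrix" (3x3 intrinsics, pixels), "eye" and "rotation" of the camera in the world; the wrist camera has in their place "tool_from_camera" (4x4, takes a point from camera to tool coordinates, whose origin is the TCP and whose axes are the flange's). Camera axes: x right, y down, z forward; pixel columns grow to the right and rows downward; lengths in m; the calibration is good to about 2 mm. A picture is of the moment at which its call begins: read the wrist's pose just before it. There is no depth.
- ctrl.hand_in(): hands the job in; it is judged then, once.
The state is a dict: "clock": time; "joint_positions": joint angles; "qd": joint speeds; "joint_torque": joint torques, N m; "eef_pos": TCP position; "eef_rot": TCP orientation; "force": force on the tool from outside, world axes, zero at the start; "torque": the same for the moment, N m; "finger_gap": opening from 0.0 (shut) to 1.0 (fully open); "gripper_force": force on a finger pad.
Only numpy, scipy, OpenCV 4.12 (cv2) and the standard library are available. Lean on these libraries where they do the work, as an engineer would, in place of code of your own. Each camera call takes 0.05 s, during which the arm holds its last target. There are 200 camera calls.

TASK

Sort the three kiln posts by length, taking them one at a time from the white board: lower each post level and lengthwise between the stop blocks of the wooden gauge, pause a moment, and see whether it goes down to the blue floor of the slot or stays up on the yellow blocks. Then lay that post straight away into its bin - blue if it went down into the slot, yellow if it stayed up - before you take the next. Set the posts down flat on the bin's floor, beside one another, without dropping them, and leave the glaze pot, the tub and the brush where they are.

Things in the scene. Friction and masses are not known exactly. Their poses are not given: they have to be found in the camera images.
- post_a_mid (a point): one of three square kiln posts (buff fired clay, 25 x 25 mm in section, 80 to 160 g), lying on the white board at the start. It is either 75 or 90 mm long; which, the gauge tells (two posts are of one length, one is of the other). This point is its centre, 12.5 mm above its underside; its x axis runs along its length, z up
- post_b_mid (a point): one of three square kiln posts (buff fired clay, 25 x 25 mm in section, 80 to 160 g), lying on the white board at the start. It is either 75 or 90 mm long; which, the gauge tells (two posts are of one length, one is of the other). This point is its centre, 12.5 mm above its underside; its x axis runs along its length, z up
- post_c_mid (a point): one of three square kiln posts (buff fired clay, 25 x 25 mm in section, 80 to 160 g), lying on the white board at the start. It is either 75 or 90 mm long; which, the gauge tells (two posts are of one length, one is of the other). This point is its centre, 12.5 mm above its underside; its x axis runs along its length, z up
- ware_board: white board 160 x 320 x 12 mm, fixed, on which the posts lie at the start (its top is 12 mm above the table). Origin at the centre of its underside, x along its short side, z up
- gauge: wooden length gauge fixed to the table: base strip 170 (along x) x 56 mm, 10 mm thick, with a hardwood stop block at each end, yellow tops at 35 mm. The gap between the blocks is 82 mm along x, open to both sides along y. Origin at the centre of its underside, below the middle of the gap; z up
- gauge_floor (a point): centre of the gauge's blue slot floor, 10 mm above the table, 25 mm below the yellow tops; 2 mm chamfers widen the slot's mouth to 86 mm. A 75 mm post lowered lengthwise along x goes down to this floor; a 90 mm post stops on the yellow tops, 25 mm higher
- bin_board: plain wooden board 165 x 325 x 12 mm, fixed, on which both bins stand. Origin at the centre of its underside, bins side by side along its y
- bin_blue: open blue plastic bin for the 75 mm posts, fixed; the two bins stand side by side on the bin board, either on either side. 148 x 148 mm outside, walls 35 mm high, 4 mm thick, floor 4 mm thick. Origin at the centre of its underside, x and y along its walls, z up. Two posts fit side by side, lengthwise along x at about y = -32 and +32 mm, with finger room between
- bin_yellow: open yellow plastic bin for the 90 mm posts, fixed; the two bins stand side by side on the bin board, either on either side. 148 x 148 mm outside, walls 35 mm high, 4 mm thick, floor 4 mm thick. Origin at the centre of its underside, x and y along its walls, z up. Two posts fit side by side, lengthwise along x at about y = -32 and +32 mm, with finger room between
- glaze_pot: small white pot with an orange cap, 46 mm across, 42 mm high, a bystander. Origin at the centre of its underside
- tub: closed white tub with a red band, 93 mm across, 68 mm high, a bystander. Origin at the centre of its underside
- brush: brush 200 mm long lying on the table, a bystander. Origin near its middle, x along it
Mind the look-alikes: they are no part of the job. Leave any green, purple or red look-alike of the part that bears post_c_mid alone.

How it is judged (in metres and radians):
On the way, in this order (a step that is already met when the one before it is completed fails the run):
1. a first post is tried in the gauge (75 mm: level down in the slot; 90 mm: level on both blocks), the other two still on the white board ((((y of post_a_mid in the frame of gauge between -0.022 and 0.022 m and angle between the x axis of post_a_mid and the x axis of gauge, either way round below 0.15 rad and x of post_a_mid in the frame of gauge between -0.01 and 0.01 m and z of post_a_mid in the frame of gauge below 0.029 m) and (x of post_b_mid in the frame of ware_board between -0.11 and 0.11 m and y of post_b_mid in the frame of ware_board between -0.19 and 0.19 m and z of post_b_mid in the frame of ware_board below 0.045 m) and (x of post_c_mid in the frame of ware_board between -0.11 and 0.11 m and y of post_c_mid in the frame of ware_board between -0.19 and 0.19 m and z of post_c_mid in the frame of ware_board below 0.045 m)) or ((y of post_b_mid in the frame of gauge between -0.022 and 0.022 m and angle between the x axis of post_b_mid and the x axis of gauge, either way round below 0.15 rad and x of post_b_mid in the frame of gauge between -0.02 and 0.02 m and z of post_b_mid in the frame of gauge between 0.042 and 0.053 m and contact force between post_b and gauge above 0.3 N) and (x of post_a_mid in the frame of ware_board between -0.11 and 0.11 m and y of post_a_mid in the frame of ware_board between -0.19 and 0.19 m and z of post_a_mid in the frame of ware_board below 0.045 m) and (x of post_c_mid in the frame of ware_board between -0.11 and 0.11 m and y of post_c_mid in the frame of ware_board between -0.19 and 0.19 m and z of post_c_mid in the frame of ware_board below 0.045 m)) or ((y of post_c_mid in the frame of gauge between -0.022 and 0.022 m and angle between the x axis of post_c_mid and the x axis of gauge, either way round below 0.15 rad and x of post_c_mid in the frame of gauge between -0.01 and 0.01 m and z of post_c_mid in the frame of gauge below 0.029 m) and (x of post_a_mid in the frame of ware_board between -0.11 and 0.11 m and y of post_a_mid in the frame of ware_board between -0.19 and 0.19 m and z of post_a_mid in the frame of ware_board below 0.045 m) and (x of post_b_mid in the frame of ware_board between -0.11 and 0.11 m and y of post_b_mid in the frame of ware_board between -0.19 and 0.19 m and z of post_b_mid in the frame of ware_board below 0.045 m)))), for 0.2 s.
2. one post lies, let go, on the floor of its own bin ((((x of post_a_mid in the frame of bin_blue between -0.07 and 0.07 m and y of post_a_mid in the frame of bin_blue between -0.07 and 0.07 m and z of post_a_mid in the frame of bin_blue between 0.005 and 0.026 m) and linear speed of post_a below 0.03 m/s and contact force between post_a and the fingers below 0.1 N) or ((x of post_b_mid in the frame of bin_yellow between -0.07 and 0.07 m and y of post_b_mid in the frame of bin_yellow between -0.07 and 0.07 m and z of post_b_mid in the frame of bin_yellow between 0.005 and 0.026 m) and linear speed of post_b below 0.03 m/s and contact force between post_b and the fingers below 0.1 N) or ((x of post_c_mid in the frame of bin_blue between -0.07 and 0.07 m and y of post_c_mid in the frame of bin_blue between -0.07 and 0.07 m and z of post_c_mid in the frame of bin_blue between 0.005 and 0.026 m) and linear speed of post_c below 0.03 m/s and contact force between post_c and the fingers below 0.1 N))), for 0.2 s.
3. a second post is tried in the gauge, the first in its bin, the last still on the white board ((((y of post_a_mid in the frame of gauge between -0.022 and 0.022 m and angle between the x axis of post_a_mid and the x axis of gauge, either way round below 0.15 rad and x of post_a_mid in the frame of gauge between -0.01 and 0.01 m and z of post_a_mid in the frame of gauge below 0.029 m) and (x of post_b_mid in the frame of bin_yellow between -0.07 and 0.07 m and y of post_b_mid in the frame of bin_yellow between -0.07 and 0.07 m and z of post_b_mid in the frame of bin_yellow between 0.005 and 0.026 m) and (x of post_c_mid in the frame of ware_board between -0.11 and 0.11 m and y of post_c_mid in the frame of ware_board between -0.19 and 0.19 m and z of post_c_mid in the frame of ware_board below 0.045 m)) or ((y of post_a_mid in the frame of gauge between -0.022 and 0.022 m and angle between the x axis of post_a_mid and the x axis of gauge, either way round below 0.15 rad and x of post_a_mid in the frame of gauge between -0.01 and 0.01 m and z of post_a_mid in the frame of gauge below 0.029 m) and (x of post_c_mid in the frame of bin_blue between -0.07 and 0.07 m and y of post_c_mid in the frame of bin_blue between -0.07 and 0.07 m and z of post_c_mid in the frame of bin_blue between 0.005 and 0.026 m) and (x of post_b_mid in the frame of ware_board between -0.11 and 0.11 m and y of post_b_mid in the frame of ware_board between -0.19 and 0.19 m and z of post_b_mid in the frame of ware_board below 0.045 m)) or ((y of post_b_mid in the frame of gauge between -0.022 and 0.022 m and angle between the x axis of post_b_mid and the x axis of gauge, either way round below 0.15 rad and x of post_b_mid in the frame of gauge between -0.02 and 0.02 m and z of post_b_mid in the frame of gauge between 0.042 and 0.053 m and contact force between post_b and gauge above 0.3 N) and (x of post_a_mid in the frame of bin_blue between -0.07 and 0.07 m and y of post_a_mid in the frame of bin_blue between -0.07 and 0.07 m and z of post_a_mid in the frame of bin_blue between 0.005 and 0.026 m) and (x of post_c_mid in the frame of ware_board between -0.11 and 0.11 m and y of post_c_mid in the frame of ware_board between -0.19 and 0.19 m and z of post_c_mid in the frame of ware_board below 0.045 m)) or ((y of post_b_mid in the frame of gauge between -0.022 and 0.022 m and angle between the x axis of post_b_mid and the x axis of gauge, either way round below 0.15 rad and x of post_b_mid in the frame of gauge between -0.02 and 0.02 m and z of post_b_mid in the frame of gauge between 0.042 and 0.053 m and contact force between post_b and gauge above 0.3 N) and (x of post_c_mid in the frame of bin_blue between -0.07 and 0.07 m and y of post_c_mid in the frame of bin_blue between -0.07 and 0.07 m and z of post_c_mid in the frame of bin_blue between 0.005 and 0.026 m) and (x of post_a_mid in the frame of ware_board between -0.11 and 0.11 m and y of post_a_mid in the frame of ware_board between -0.19 and 0.19 m and z of post_a_mid in the frame of ware_board below 0.045 m)) or ((y of post_c_mid in the frame of gauge between -0.022 and 0.022 m and angle between the x axis of post_c_mid and the x axis of gauge, either way round below 0.15 rad and x of post_c_mid in the frame of gauge between -0.01 and 0.01 m and z of post_c_mid in the frame of gauge below 0.029 m) and (x of post_a_mid in the frame of bin_blue between -0.07 and 0.07 m and y of post_a_mid in the frame of bin_blue between -0.07 and 0.07 m and z of post_a_mid in the frame of bin_blue between 0.005 and 0.026 m) and (x of post_b_mid in the frame of ware_board between -0.11 and 0.11 m and y of post_b_mid in the frame of ware_board between -0.19 and 0.19 m and z of post_b_mid in the frame of ware_board below 0.045 m)) or ((y of post_c_mid in the frame of gauge between -0.022 and 0.022 m and angle between the x axis of post_c_mid and the x axis of gauge, either way round below 0.15 rad and x of post_c_mid in the frame of gauge between -0.01 and 0.01 m and z of post_c_mid in the frame of gauge below 0.029 m) and (x of post_b_mid in the frame of bin_yellow between -0.07 and 0.07 m and y of post_b_mid in the frame of bin_yellow between -0.07 and 0.07 m and z of post_b_mid in the frame of bin_yellow between 0.005 and 0.026 m) and (x of post_a_mid in the frame of ware_board between -0.11 and 0.11 m and y of post_a_mid in the frame of ware_board between -0.19 and 0.19 m and z of post_a_mid in the frame of ware_board below 0.045 m)))), for 0.2 s.
4. two posts lie, let go, on the floors of their own bins (((((x of post_b_mid in the frame of bin_yellow between -0.07 and 0.07 m and y of post_b_mid in the frame of bin_yellow between -0.07 and 0.07 m and z of post_b_mid in the frame of bin_yellow between 0.005 and 0.026 m) and linear speed of post_b below 0.03 m/s and contact force between post_b and the fingers below 0.1 N) and ((x of post_c_mid in the frame of bin_blue between -0.07 and 0.07 m and y of post_c_mid in the frame of bin_blue between -0.07 and 0.07 m and z of post_c_mid in the frame of bin_blue between 0.005 and 0.026 m) and linear speed of post_c below 0.03 m/s and contact force between post_c and the fingers below 0.1 N)) or (((x of post_a_mid in the frame of bin_blue between -0.07 and 0.07 m and y of post_a_mid in the frame of bin_blue between -0.07 and 0.07 m and z of post_a_mid in the frame of bin_blue between 0.005 and 0.026 m) and linear speed of post_a below 0.03 m/s and contact force between post_a and the fingers below 0.1 N) and ((x of post_c_mid in the frame of bin_blue between -0.07 and 0.07 m and y of post_c_mid in the frame of bin_blue between -0.07 and 0.07 m and z of post_c_mid in the frame of bin_blue between 0.005 and 0.026 m) and linear speed of post_c below 0.03 m/s and contact force between post_c and the fingers below 0.1 N)) or (((x of post_a_mid in the frame of bin_blue between -0.07 and 0.07 m and y of post_a_mid in the frame of bin_blue between -0.07 and 0.07 m and z of post_a_mid in the frame of bin_blue between 0.005 and 0.026 m) and linear speed of post_a below 0.03 m/s and contact force between post_a and the fingers below 0.1 N) and ((x of post_b_mid in the frame of bin_yellow between -0.07 and 0.07 m and y of post_b_mid in the frame of bin_yellow between -0.07 and 0.07 m and z of post_b_mid in the frame of bin_yellow between 0.005 and 0.026 m) and linear speed of post_b below 0.03 m/s and contact force between post_b and the fingers below 0.1 N)))), for 0.2 s.
5. the last post is tried in the gauge, the other two in their bins ((((y of post_a_mid in the frame of gauge between -0.022 and 0.022 m and angle between the x axis of post_a_mid and the x axis of gauge, either way round below 0.15 rad and x of post_a_mid in the frame of gauge between -0.01 and 0.01 m and z of post_a_mid in the frame of gauge below 0.029 m) and (x of post_b_mid in the frame of bin_yellow between -0.07 and 0.07 m and y of post_b_mid in the frame of bin_yellow between -0.07 and 0.07 m and z of post_b_mid in the frame of bin_yellow between 0.005 and 0.026 m) and (x of post_c_mid in the frame of bin_blue between -0.07 and 0.07 m and y of post_c_mid in the frame of bin_blue between -0.07 and 0.07 m and z of post_c_mid in the frame of bin_blue between 0.005 and 0.026 m)) or ((y of post_b_mid in the frame of gauge between -0.022 and 0.022 m and angle between the x axis of post_b_mid and the x axis of gauge, either way round below 0.15 rad and x of post_b_mid in the frame of gauge between -0.02 and 0.02 m and z of post_b_mid in the frame of gauge between 0.042 and 0.053 m and contact force between post_b and gauge above 0.3 N) and (x of post_a_mid in the frame of bin_blue between -0.07 and 0.07 m and y of post_a_mid in the frame of bin_blue between -0.07 and 0.07 m and z of post_a_mid in the frame of bin_blue between 0.005 and 0.026 m) and (x of post_c_mid in the frame of bin_blue between -0.07 and 0.07 m and y of post_c_mid in the frame of bin_blue between -0.07 and 0.07 m and z of post_c_mid in the frame of bin_blue between 0.005 and 0.026 m)) or ((y of post_c_mid in the frame of gauge between -0.022 and 0.022 m and angle between the x axis of post_c_mid and the x axis of gauge, either way round below 0.15 rad and x of post_c_mid in the frame of gauge between -0.01 and 0.01 m and z of post_c_mid in the frame of gauge below 0.029 m) and (x of post_a_mid in the frame of bin_blue between -0.07 and 0.07 m and y of post_a_mid in the frame of bin_blue between -0.07 and 0.07 m and z of post_a_mid in the frame of bin_blue between 0.005 and 0.026 m) and (x of post_b_mid in the frame of bin_yellow between -0.07 and 0.07 m and y of post_b_mid in the frame of bin_yellow between -0.07 and 0.07 m and z of post_b_mid in the frame of bin_yellow between 0.005 and 0.026 m)))), for 0.2 s.
At the end, for the whole second after the job is handed in: both 75 mm posts lie in the blue bin and the 90 mm post in the yellow bin, each with its centre within the bin's walls and no more than 10 mm higher than when flat on its floor, let go and at rest (under 0.03 m/s) (x of post_a_mid in the frame of bin_blue between -0.07 and 0.07 m and y of post_a_mid in the frame of bin_blue between -0.07 and 0.07 m and z of post_a_mid in the frame of bin_blue between 0.005 and 0.026 m and linear speed of each of post_a, post_b, post_c below 0.03 m/s and contact force between each of post_a, post_b, post_c and the fingers below 0.1 N and x of post_b_mid in the frame of bin_yellow between -0.07 and 0.07 m and y of post_b_mid in the frame of bin_yellow between -0.07 and 0.07 m and z of post_b_mid in the frame of bin_yellow between 0.005 and 0.026 m and x of post_c_mid in the frame of bin_blue between -0.07 and 0.07 m and y of post_c_mid in the frame of bin_blue between -0.07 and 0.07 m and z of post_c_mid in the frame of bin_blue between 0.005 and 0.026 m); the robot touches nothing.
It fails at once if the glaze pot is moved more than 30 mm (distance of glaze_pot from where it was at the start of the episode above 0.03 m).
It fails at once if the tub is moved more than 30 mm (distance of tub from where it was at the start of the episode above 0.03 m).
It fails at once if the brush is moved more than 30 mm (distance of brush from where it was at the start of the episode above 0.03 m).
It fails at once if a post is dropped (it falls free, out of the fingers, faster than 0.7 m/s, about 25 mm) ((linear speed of post_a above 0.7 m/s and contact force between post_a and the fingers below 0.05 N) or (linear speed of post_b above 0.7 m/s and contact force between post_b and the fingers below 0.05 N) or (linear speed of post_c above 0.7 m/s and contact force between post_c and the fingers below 0.05 N)).
It also fails if it takes over 72 s, if anything falls off the work surface, if the arm or the gripper's body presses on something with over 40 N, if the wrist force passes 120 N, or if a joint passes its speed limit or range.

## Working session

There is one attempt and no reset: what is moved stays moved. The work goes in short steps, Python scripts to look and compute and a tool call to move; the robot and the scene stay as the last step left them, time stands still between calls to the robot, and variables do not carry over. Pictures are saved under pics/ and viewed, at most 10 in all, crops included, and the job is handed in when it is done.

Besides the shell and the picture viewer there is one more tool, called after "Call:" as name(argument=value, ...) on one line, values as JSON. move_arm: Moves the arm, as the interface text tells. Its arguments: {"type":"object","properties":{"plan":{"type":"array"}},"required":["plan"]}

```bash
ls; mkdir -p pics
python3 - <<'E'
from cell import ctrl,cams
import cv2,numpy as np
s=ctrl.read_state();print({k:np.round(v,3).tolist() for k,v in s.items()})
for n in("scene","side"):
    c=cams.capture(n);cv2.imwrite(f"pics/{n}0.png",c["color"]);print(n,np.round(c["camera_matrix"],1).tolist(),np.round(c["eye"],3),np.round(c["rotation"],3).tolist())
E
```

```text
pics
{'clock': 0.0, 'joint_positions': [84.007, 28.754, -24.453, 88.889, 12.651, 65.221, -12.05], 'qd': [-0.02, -0.037, 0.1, -0.004, -0.005, -0.044, -0.081], 'joint_torque': [0.0, -56.952, -5.817, -28.095, 0.01, 0.012, -0.0], 'eef_pos': [0.233, -0.606, 0.23], 'eef_rot': [[0.933, 0.36, -0.001], [0.36, -0.933, 0.002], [0.0, -0.002, -1.0]], 'force': [0.551, -0.204, 0.991], 'torque': [0.023, 0.043, 0.042], 'gripper_force': 0.0, 'finger_gap': 0.999}
scene [[385.2, 0.0, 318.2], [0.0, 385.2, 205.0], [0.0, 0.0, 1.0]] [ 1.189 -0.485  0.7  ] [[0.613, 0.497, -0.614], [0.79, -0.401, 0.464], [-0.016, -0.77, -0.638]]
side [[363.8, 0.0, 319.3], [0.0, 363.8, 199.9], [0.0, 0.0, 1.0]] [ 0.406 -0.686  0.919] [[0.978, -0.162, 0.128], [-0.206, -0.768, 0.606], [-0.0, -0.619, -0.785]]
```

View pics/scene0.png

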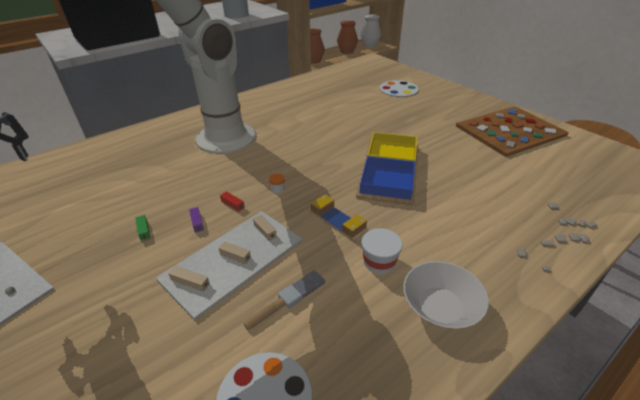

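View pics/side0.png

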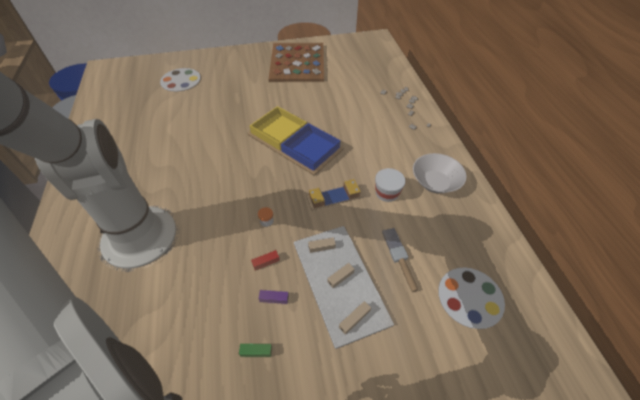

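Scene view: the buff posts on the white board are at (189,278), (235,252) and (264,226). Possible mix-ups are the green (142,227), purple (196,219) and red (232,201) look-alikes, all off the board. The gauge is at (338,216), the yellow bin at (395,150) and the blue bin at (388,180). The pot is at (277,182), the tub at (381,250) and the brush at (285,298).
Side view: the posts are at (322,244), (342,275) and (355,318), the gauge at (334,194), and the bins at (278,126) and (312,146).

```bash
cat > h.py <<'E'
import cv2,numpy as np
from cell import ctrl,cams
def cap(n):
    s=ctrl.read_state();c=cams.capture(n)
    if n=="wrist":
        T=np.array(c["tool_from_camera"]);R=np.array(s["eef_rot"])
        c["rotation"]=R@T[:3,:3];c["eye"]=R@T[:3,3]+np.array(s["eef_pos"])
    return c
def ray(c,px,z):
    px=np.atleast_2d(np.asarray(px,float));K=np.array(c["camera_matrix"])
    d=np.c_[px,np.ones(len(px))]@np.linalg.inv(K).T@np.array(c["rotation"]).T
    e=np.array(c["eye"]);return e+d*((z-e[2])/d[:,2])[:,None]
def proj(c,p):
    q=(np.atleast_2d(p)-np.array(c["eye"]))@np.array(c["rotation"])@np.array(c["camera_matrix"]).T
    return q[:,:2]/q[:,2:]
def blobs(m,amin):
    n,l,st,ce=cv2.connectedComponentsWithStats(m.astype(np.uint8))
    return [(st[i,4],ce[i],l==i) for i in range(1,n) if st[i,4]>=amin]
def rect(c,m,z):
    "min-area rectangle of mask m cast on plane z: centre, sizes, heading of long side"
    k=max(cv2.findContours(m.astype(np.uint8),cv2.RETR_EXTERNAL,cv2.CHAIN_APPROX_NONE)[0],key=cv2.contourArea)
    P=ray(c,k[:,0],z)[:,:2];(x,y),(w,h),a=cv2.minAreaRect((P*1000).astype(np.float32))
    if h>w: w,h,a=h,w,a+90
    return np.round([x,y,w,h,(a+90)%180-90],1)
def hsv(c): return cv2.cvtColor(c["color"],cv2.COLOR_BGR2HSV)
E
python3 - <<'E'
from h import *
for n in("scene","side"):
    c=cap(n);h=hsv(c);H,S,V=[h[...,i].astype(int) for i in range(3)]
    print(n)
    # board: low saturation bright, quad
    for a,ce,m in blobs((S<45)&(V>110),800): print("white",a,ce.round(),rect(c,m,.012))
    for a,ce,m in blobs((H>17)&(H<32)&(S>170)&(V>90),40): print("yel",a,ce.round(),rect(c,m,.035),ray(c,ce,.035).round(3)[0,:2])
    for a,ce,m in blobs((H>105)&(H<128)&(S>130),60): print("blue",a,ce.round(),rect(c,m,.010),rect(c,m,.047))
    for p in ({"scene":[(189,278),(235,252),(264,226)],"side":[(355,318),(342,275),(322,244)]}[n]): print("post",h[p[1],p[0]],ray(c,p,.03).round(3)[0,:2], "wood",h[p[1],p[0]-150])
E
```

```text
scene
white 24486 [534.  53.] [-162.7 1942.3 2376.1 1499.5  -70.3]
white 1036 [339.  24.] [-847.5 1235.   941.6  388.2  -52.3]
white 1026 [61. 44.] [-1.6038e+03 -2.4320e+02  6.5910e+02  1.9280e+02 -1.2000e+00]
white 5648 [ 37. 101.] [-946.3 -498.3 1300.2  244.1   -2.8]
white 4718 [226. 263.] [ 550.5 -267.6  321.   160.   -80.9]
white 946 [381. 242.] [740.   50.2 100.7 100.7 -64. ]
white 2139 [ 18. 282.] [ 276.2 -671.3  278.7  100.    -5.1]
white 3774 [450. 295.] [935.5  48.2 178.5 178.5 -29.4]
white 846 [617. 306.] [1.1785e+03 3.0620e+02 8.1700e+01 7.9600e+01 6.0000e-01]
white 1112 [246. 374.] [ 826.4 -374.7  148.5   54.6   85.9]
yel 1071 [393. 146.] [459.6 380.6 149.7 149.6 -51.1] [0.463 0.378]
yel 123 [322. 202.] [542.4  16.3  54.   33.  -82.5] [0.544 0.016]
yel 158 [354. 222.] [662.5  27.9  54.4  32.9 -82.9] [0.662 0.027]
blue 187 [323.   3.] [-1318.8  1527.    274.1   255.6    47.8] [-1184.4  1419.2   259.4   241.9    47.8]
blue 1713 [389. 177.] [547.9 269.2 191.1 151.5 -51.3] [582.2 228.8 180.9 143.3 -51.3]
blue 152 [338. 220.] [610.3  23.1  46.4  45.2 -83.8] [641.3  -4.1  43.9 
[... 167 characters left out ...]
88 148]
side
white 15488 [168.  24.] [  36.4 1227.5 1935.5  696.6  -11.9]
white 1639 [439. 173.] [975.6  50.1 178.2 176.3 -83.5]
white 1806 [136. 246.] [  7.  -19.4 217.8 187.7  30.5]
white 5788 [342. 287.] [ 550.3 -266.7  323.9  163.3  -81.1]
white 2198 [470. 299.] [ 876.  -383.1  169.3  168.    25.3]
white 8171 [ 53. 357.] [-194.3 -297.7  525.9  207.3  -54.7]
blue 508 [65. 80.] [-384.7  894.2  189.   113.7  -87. ] [-352.5  829.9  181.3  109.1  -87. ]
blue 619 [313. 147.] [579.8 256.6 124.  102.   37.7] [572.7 218.2 119.   97.9  37.7]
post [ 16  57 153] [ 0.56  -0.383] wood [ 17  73 147]
post [ 17  57 152] [ 0.557 -0.263] wood [ 17  75 159]
post [ 17  58 153] [ 0.525 -0.157] wood [16 49 98]
```

Call:
move_arm(plan=[[0.03,-0.014,-0.004,0,1],[0.03,-0.014,-0.004,0,1],[0.03,-0.014,-0.004,0,1],[0.03,-0.014,-0.004,0,1],[0.03,-0.014,-0.004,0,1],[0.03,-0.014,-0.004,0,1],[0.03,-0.014,-0.004,0,1]])

```text
clock: 0.78
eef_pos: [0.3952, -0.4382, 0.2594]
eef_rot: [[0.933, 0.359, -0.0], [0.359, -0.933, 0.0], [-0.0, -0.0, -1.0]]
force: [1.3, 1.2, 0.0]
finger_gap: 0.998
gripper_force: 0.0
```

Call:
move_arm(plan=[[0.03,-0.014,-0.004,0,1],[0.03,-0.014,-0.004,0,1],[0.03,-0.014,-0.004,0,1],[0.03,-0.014,-0.004,0,1],[0.03,-0.014,-0.004,0,1],[0.03,-0.014,-0.004,0,1],[0.03,-0.014,-0.004,0,1],[0,0,0,0,1],[0,0,0,0,1]])

```text
clock: 1.53
eef_pos: [0.557, -0.2695, 0.2875]
eef_rot: [[0.931, 0.365, 0.001], [0.365, -0.931, 0.001], [0.001, -0.001, -1.0]]
force: [0.2, -0.8, 0.1]
finger_gap: 1.0
gripper_force: 0.0
```

Run:
```python
from h import *
c=cap("wrist");cv2.imwrite("pics/w1.png",c["color"]);print(c["eye"],np.round(c["rotation"],3),c["camera_matrix"],np.round(c["tool_from_camera"],3))
h=hsv(c);H,S,V=[h[...,i].astype(int) for i in range(3)]
print(proj(c,[[.5625,-.381,.03],[.557,-.262,.03],[.524,-.157,.03]]).round())
```

```text
[ 0.63133246 -0.24019422  0.43136448] [[ 0.365 -0.883 -0.294]
 [-0.931 -0.347 -0.115]
 [-0.001  0.316 -0.949]] [[338.04286725   0.         321.94769051]
 [  0.         338.04286725 200.33123383]
 [  0.           0.           1.        ]] [[ 0.001 -0.948 -0.317  0.08 ]
 [ 1.     0.001  0.    -0.   ]
 [ 0.    -0.317  0.948 -0.144]
 [ 0.     0.     0.     1.   ]]
[[408. 186.]
 [316. 156.]
 [224. 149.]]
```

View pics/w1.png

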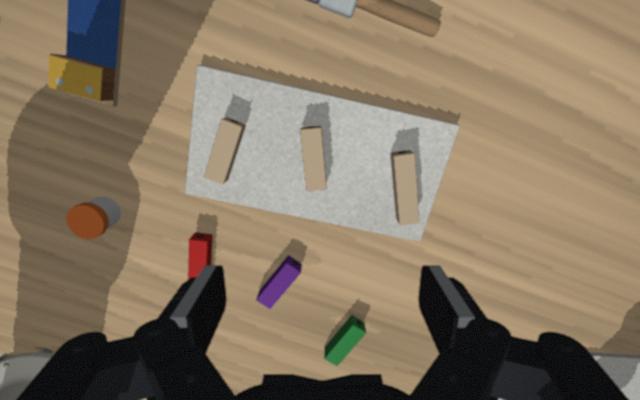

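The wrist view shows three buff posts on the white board at (224,150), (314,158) and (406,187). The red, purple and green look-alikes lie off the board at (200,257), (279,282) and (345,341). Next I'll measure the post tops at z = 37 mm.

Run:
```python
from h import *
c=cap("wrist");h=hsv(c);H,S,V=[h[...,i].astype(int) for i in range(3)]
for p in [(224,150),(314,158),(406,187),(234,121),(250,150)]: print(p,h[p[1],p[0]])
m0=(S>42)&(H>8)&(H<28)&(V>115); vis=c["color"].copy()
for p in [(224,150),(314,158),(406,187)]:
    for a,ce,m in blobs(m0,100):
        if m[p[1],p[0]]: print(a,ce.round(),rect(c,m,.037)); vis[m]=(0,0,255)
cv2.imwrite("pics/w2.png",cv2.resize(vis[80:250,170:470],None,fx=2.5,fy=2.5))
```

```text
(224, 150) [ 17  66 174]
(314, 158) [ 18  67 174]
(406, 187) [ 17  67 174]
(234, 121) [15 70 87]
(250, 150) [ 21  10 184]
1325 [221. 149.] [ 5.219e+02 -1.572e+02  7.440e+01  2.480e+01 -1.000e-01]
1302 [312. 156.] [ 552.4 -260.1   74.1   24.7   26.4]
1468 [405. 186.] [ 558.8 -378.5   89.3   25.5   29.7]
```

View pics/w2.png

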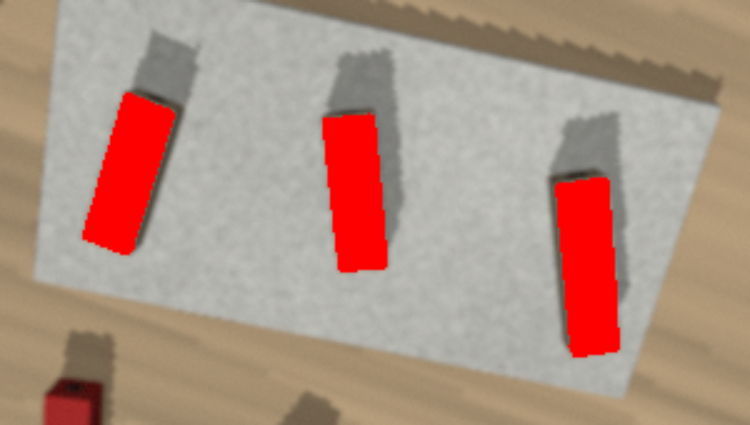

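The mask covers exactly the three top faces, each about 25 mm wide:

| Post | x (m) | y (m) | Heading |
|---|---|---|---|
| P1 | 0.522 | -0.157 | 0° |
| P2 | 0.552 | -0.260 | 26° |
| P3 | 0.559 | -0.379 | 30° |

I'm starting with P1.

Call:
move_arm(plan=[[0.0017,-0.0235,0,0,0.4],[0.0017,-0.0235,0,0,0.4],[0.0017,-0.0235,0,0,0.4],[0.0017,-0.0235,0,0,0.4],[0.0017,-0.0235,0,0,0.4],[0,0,0.03,5.37,0.4],[0,0,0.03,5.37,0.4],[0,0,0.03,5.37,0.4],[0,0,0.03,5.37,0.4],[0,0,0,0,0.4]])

```text
clock: 2.47
eef_pos: [0.5155, -0.1611, 0.1617]
eef_rot: [[1.0, -0.014, -0.01], [-0.014, -1.0, 0.002], [-0.01, -0.002, -1.0]]
force: [-2.0, 0.0, 0.5]
finger_gap: 0.698
gripper_force: 0.0
```

```bash
cat >> h.py <<'E'
def go(x,y,z,hd):
    s=ctrl.read_state();R=np.array(s["eef_rot"]);d=np.array([x,y,z])-s["eef_pos"]
    h0=np.degrees(np.arctan2(R[1,0],R[0,0]))
    print("clock",round(s["clock"],2),"pos",np.round(s["eef_pos"],4),"hd",round(h0,2),"gap",round(s["finger_gap"],3),"F",np.round(s["force"],1),"shift",(R.T@d).round(4),"turn",round(h0-hd,2))
E
python3 - <<'E'
from h import *
go(.522,-.157,.014,0)
c=cap("wrist");h=hsv(c);H,S,V=[h[...,i].astype(int) for i in range(3)]
m0=(S>42)&(H>8)&(H<28)&(V>115)
p=proj(c,[.522,-.157,.037])[0].round().astype(int);print(p)
for a,ce,m in blobs(m0,100):
    if m[p[1],p[0]]: print(a,ce.round(),rect(c,m,.037))
cv2.imwrite("pics/w3.png",c["color"])
# gauge from here if visible
for a,ce,m in blobs((H>14)&(H<32)&(S>150)&(V>80),40): print("yel",a,ce.round(),rect(c,m,.035))
for a,ce,m in blobs((H>105)&(H<128)&(S>130),60): print("blue",a,ce.round(),rect(c,m,.010))
E
```

```text
clock 2.47 pos [ 0.5155 -0.1611  0.1617] hd -0.78 gap 0.698 F [-2.   0.   0.5] shift [ 0.008  -0.0039  0.1477] turn -0.78
[317 180]
2620 [316. 178.] [ 5.219e+02 -1.567e+02  7.410e+01  2.420e+01 -2.000e-01]
yel 1391 [47.  8.] [648.3  28.9  56.9  13.2  89.2]
yel 2543 [101. 158.] [541.4  17.2  56.5  33.4 -84.2]
blue 6933 [95. 78.] [601.3  23.7  81.6  54.6   6. ]
```

Call:
move_arm(plan=[[0.0075,-0.004,0.01,-0.7,0.4],[0,0,0.03,0,0.4],[0,0,0.03,0,0.4],[0,0,0.025,0,0.4],[0,0,0.015,0,0.4],[0,0,0,0,0.4],[0,0,0,0,0.4]])

```text
clock: 3.1
eef_pos: [0.5297, -0.1562, 0.0582]
eef_rot: [[1.0, 0.006, 0.001], [0.006, -1.0, -0.0], [0.001, 0.0, -1.0]]
force: [-0.6, -0.2, 0.0]
finger_gap: 0.699
gripper_force: 0.0
```

Run:
```python
from h import *
go(.522,-.157,.014,0)
```

```text
clock 3.1 pos [ 0.5297 -0.1562  0.0582] hd 0.37 gap 0.699 F [-0.6 -0.2  0. ] shift [-0.0077  0.0008  0.0442] turn 0.37
```

Call:
move_arm(plan=[[-0.0077,0.0008,0.012,0.4,0.4],[0,0,0.016,0,0.4],[0,0,0.01,0,0.4],[0,0,0.006,0,0.4],[0,0,0,0,0.4],[0,0,0,0,0.4],[0,0,0,0,0]])

```text
clock: 3.68
eef_pos: [0.5217, -0.1569, 0.0143]
eef_rot: [[1.0, -0.002, 0.002], [-0.002, -1.0, -0.0], [0.002, 0.0, -1.0]]
force: [0.1, -0.2, -0.5]
finger_gap: 0.574
gripper_force: 0.0
```

Call:
move_arm(plan=[[0,0,0,0,-0.2],[0,0,0,0,-0.4],[0,0,0,0,-0.7],[0,0,0,0,-1],[0,0,0,0,-1],[0,0,0,0,-1]])

```text
clock: 4.18
eef_pos: [0.5214, -0.1569, 0.0142]
eef_rot: [[1.0, -0.002, 0.001], [-0.002, -1.0, -0.001], [0.001, 0.001, -1.0]]
force: [-0.9, 0.1, 5.6]
finger_gap: 0.281
gripper_force: 59.5
```

Run:
```python
from h import *
go(.522,-.157,.014,0)
```

```text
clock 4.18 pos [ 0.5214 -0.1569  0.0142] hd -0.1 gap 0.281 F [-0.9  0.1  5.6] shift [0.0006 0.0001 0.0002] turn -0.1
```

Call:
move_arm(plan=[[0,0,-0.015,0,-1],[0,0,-0.025,0,-1],[0,0,-0.03,0,-1],[0.005,-0.011,-0.02,0,-1],[0.01,-0.0226,0,0,-1],[0.01,-0.0226,0,0,-1],[0.01,-0.0226,0,0,-1],[0.01,-0.0226,0,0,-1],[0.01,-0.0226,0,0,-1],[0.01,-0.0226,0,0,-1]])

```text
clock: 5.02
eef_pos: [0.586, -0.0094, 0.1032]
eef_rot: [[1.0, -0.002, -0.0], [-0.002, -1.0, -0.0], [-0.0, 0.0, -1.0]]
force: [-0.2, -0.2, -0.4]
finger_gap: 0.28
gripper_force: 58.9
```

Call:
move_arm(plan=[[0.01,-0.0226,0,0,-1],[0.004,-0.012,0,-2.1,-1],[0,0,0,-2,-1],[0,0,0,-2,-1],[0,0,0,0,-1],[0,0,0,0,-1],[0,0,0,0,-1],[0,0,0,0,-1]])

```text
clock: 5.68
eef_pos: [0.5999, 0.0236, 0.1033]
eef_rot: [[0.995, 0.103, -0.0], [0.103, -0.995, -0.0], [-0.0, 0.0, -1.0]]
force: [-0.3, -0.3, -1.0]
finger_gap: 0.28
gripper_force: 59.0
```

Run:
```python
from h import *
go(.6008,.0237,.012,6)
c=cap("wrist");cv2.imwrite("pics/w4.png",c["color"])
h=hsv(c);H,S,V=[h[...,i].astype(int) for i in range(3)]
for a,ce,m in blobs((H>14)&(H<32)&(S>150)&(V>80),40): print("yel",a,ce.round(),rect(c,m,.035))
for a,ce,m in blobs((H>105)&(H<128)&(S>130),60): print("blue",a,ce.round(),rect(c,m,.010),rect(c,m,.047))
```

```text
clock 5.68 pos [0.5999 0.0236 0.1033] hd 5.94 gap 0.28 F [-0.3 -0.3 -1. ] shift [ 0.0009 -0.      0.0913] turn -0.06
yel 4621 [323. 120.] [660.9  29.4  55.4  33.5 -84. ]
blue 23968 [ 54. 219.] [542.  207.3 241.4 116.6 -10.8] [563.5 179.9 203.7  98.4 -10.8]
blue 3100 [323. 175.] [598.4  22.9  76.7  54.2   6. ] [611.1  24.2  64.8  45.8   6. ]
```

View pics/w4.png

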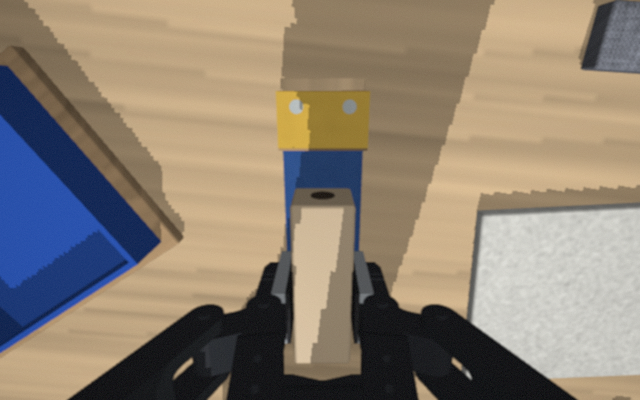

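The view shows the post held level at (323,280) and lined up with the slot, with the far yellow block at (323,120). The slot centre comes out at x ≈ 0.601 from both blocks, so I'm lowering.

Call:
move_arm(plan=[[0.0011,0,0.01,0,-1],[0,0,0.025,0,-1],[0,0,0.025,0,-1],[0,0,0.007,0,-1],[0,0,0.006,0,-1],[0,0,0.006,0,-1],[0,0,0.006,0,-1],[0,0,0.005,0,-1],[0,0,0,0,-1],[0,0,0,0,-1]])

```text
clock: 6.57
eef_pos: [0.6013, 0.0244, 0.0136]
eef_rot: [[0.995, 0.104, 0.0], [0.104, -0.995, -0.0], [0.0, 0.0, -1.0]]
force: [-1.1, -0.8, -1.1]
finger_gap: 0.28
gripper_force: 59.0
```

Call:
move_arm(plan=[[0,0,0,0,-1],[0,0,0,0,-1],[0,0,0,0,-1]])

```text
clock: 6.82
eef_pos: [0.6015, 0.0244, 0.0138]
eef_rot: [[0.995, 0.104, 0.001], [0.104, -0.995, -0.0], [0.001, 0.0, -1.0]]
force: [0.2, -0.7, -1.3]
finger_gap: 0.278
gripper_force: 59.0
```

Run:
```python
from h import *
go(.6008,.0237,.012,6)
for n in("scene","side"):
    c=cap(n);p=proj(c,[.601,.024,.04])[0].astype(int);I=c["color"][p[1]-30:p[1]+30,p[0]-40:p[0]+40]
    cv2.imwrite(f"pics/{n}5.png",cv2.resize(I,None,fx=5,fy=5))
a=cv2.imread("pics/scene5.png");b=cv2.imread("pics/side5.png");cv2.imwrite("pics/g5.png",np.hstack([a,b]))
```

```text
clock 6.82 pos [0.6015 0.0244 0.0138] hd 5.99 gap 0.278 F [ 0.2 -0.7 -1.3] shift [-0.0008  0.0006  0.0018] turn -0.01
```

View pics/g5.png

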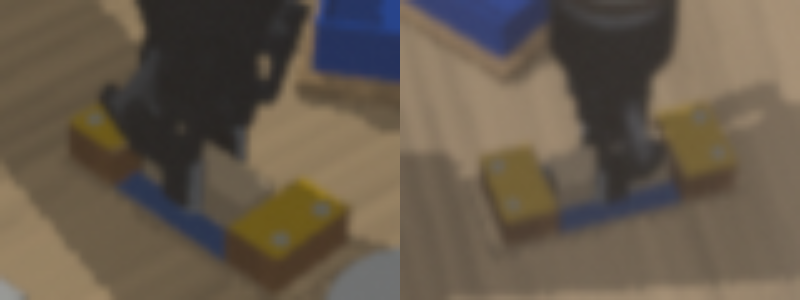

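The post sits down between the blocks, with its top at block level in both crops (TCP 13.8 mm, no contact load), so it is a 75 mm post and goes in the blue bin. I'm lifting it and going to look at the bins.

Call:
move_arm(plan=[[0,0,-0.02,0,-1],[0,0,-0.035,0,-1],[0,0,-0.035,0,-1],[0,0,-0.035,0,-1],[0,-0.02,-0.03,0,-1],[-0.003,-0.025,-0.02,0,-1],[-0.003,-0.025,-0.01,0,-1],[-0.003,-0.025,0,0,-1],[-0.003,-0.025,0,0,-1],[-0.003,-0.025,0,0,-1]])

```text
clock: 7.75
eef_pos: [0.5708, 0.168, 0.199]
eef_rot: [[0.995, 0.104, 0.001], [0.104, -0.995, -0.0], [0.001, 0.0, -1.0]]
force: [1.5, 0.1, -1.4]
finger_gap: 0.279
gripper_force: 59.0
```

Call:
move_arm(plan=[[-0.003,-0.025,0,-6.5,-1],[0,0,0,-6.5,-1],[0,0,0,-6.5,-1],[0,0,0,-6.5,-1],[0,0,0,-6.5,-1],[0,0,0,0,-1],[0,0,0,0,-1],[0,0,0,0,-1]])

```text
clock: 8.42
eef_pos: [0.5654, 0.1914, 0.1983]
eef_rot: [[0.785, 0.62, 0.0], [0.62, -0.785, -0.0], [-0.0, 0.0, -1.0]]
force: [0.3, 0.2, -2.0]
finger_gap: 0.276
gripper_force: 59.1
```

Run:
```python
from h import *
go(.56,.25,.2,39)
c=cap("wrist");cv2.imwrite("pics/w6.png",c["color"]);h=hsv(c);H,S,V=[h[...,i].astype(int) for i in range(3)]
for a,ce,m in blobs((H>17)&(H<34)&(S>170)&(V>70),300): print("yel",a,ce.round(),rect(c,m,.047))
for a,ce,m in blobs((H>105)&(H<128)&(S>130),300): print("blue",a,ce.round(),rect(c,m,.016),rect(c,m,.047))
```

```text
clock 8.42 pos [0.5654 0.1914 0.1983] hd 38.3 gap 0.276 F [ 0.3  0.2 -2. ] shift [ 0.032  -0.0494 -0.0017] turn -0.7
blue 27187 [271. 127.] [561.8 246.5 163.3 162.9 -51.2] [568.1 246.  147.7 147.4 -51.2]
blue 3352 [466. 240.] [601.6  26.5  78.9  52.8   6.1] [604.1  47.   71.4  47.8   6.1]
```

View pics/w6.png

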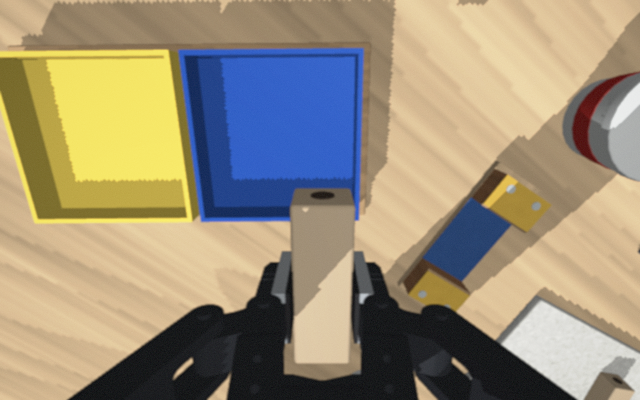

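The view shows the blue bin at (272,135), with its rim measuring 147.7 x 147.4 mm as it should, centred at (0.568, 0.246) and heading 38.8°. The yellow bin is beside it at (95,135). I'm placing P1 in the half nearer the gauge.

Call:
move_arm(plan=[[0.018,-0.0066,0,-0.5,-1],[0.018,-0.0066,0,0,-1],[0,0,0.02,0,-1],[0,0,0.035,0,-1],[0,0,0.035,0,-1],[0,0,0.025,0,-1],[0,0,0.01,0,-1],[0,0,0,0,-1],[0,0,0,0,-1]])

```text
clock: 9.22
eef_pos: [0.5856, 0.2249, 0.0739]
eef_rot: [[0.778, 0.629, 0.0], [0.629, -0.778, 0.0], [0.0, -0.0, -1.0]]
force: [0.1, -0.3, -0.1]
finger_gap: 0.283
gripper_force: 59.1
```

Run:
```python
from h import *
go(.5857,.2242,.0185,38.8)
```

```text
clock 9.22 pos [0.5856 0.2249 0.0739] hd 38.97 gap 0.283 F [ 0.1 -0.3 -0.1] shift [-0.0003  0.0006  0.0554] turn 0.17
```

Call:
move_arm(plan=[[0,0,0.018,0,-1],[0,0,0.018,0,-1],[0,0,0.009,0,-1],[0,0,0.005,0,-1],[0,0,0.003,0,-1],[0,0,0.002,0,-1],[0,0,0,0,-1],[0,0,0,0,-1]])

```text
clock: 9.88
eef_pos: [0.5858, 0.2247, 0.0192]
eef_rot: [[0.777, 0.629, 0.001], [0.629, -0.777, 0.0], [0.001, 0.0, -1.0]]
force: [0.1, -0.1, -0.8]
finger_gap: 0.281
gripper_force: 59.1
```

Run:
```python
from h import *
go(.5857,.2242,.0185,38.8)
```

```text
clock 9.88 pos [0.5858 0.2247 0.0192] hd 38.99 gap 0.281 F [ 0.1 -0.1 -0.8] shift [-0.0004  0.0003  0.0007] turn 0.19
```

Call:
move_arm(plan=[[0,0,0.0008,0,-1],[0,0,0,0,-1],[0,0,0,0,-0.3],[0,0,0,0,-0.2],[0,0,0,0,-0.2],[0,0,0,0,-0.2],[0,0,0,0,-0.2]])

```text
clock: 10.47
eef_pos: [0.5853, 0.2244, 0.0175]
eef_rot: [[0.777, 0.629, 0.0], [0.629, -0.777, -0.0], [-0.0, 0.0, -1.0]]
force: [-0.5, -0.1, 1.1]
finger_gap: 0.401
gripper_force: 0.0
```

Call:
move_arm(plan=[[0,0,-0.01,0,-0.2],[0,0,-0.02,0,-0.2],[0,0,-0.035,0,-0.2],[0,0,-0.035,0,-0.2],[0,0,-0.035,0,-0.2],[0,0,-0.03,0,-0.2],[0,0,-0.02,0,0.4],[0,0,0,0,0.4],[0,0,0,0,0.4]])

```text
clock: 11.22
eef_pos: [0.5861, 0.2248, 0.2047]
eef_rot: [[0.777, 0.629, 0.004], [0.629, -0.777, 0.001], [0.003, 0.002, -1.0]]
force: [-0.7, -0.4, 0.2]
finger_gap: 0.698
gripper_force: 0.0
```

Run:
```python
from h import *
go(.5524,-.2601,.2,26.4)
c=cap("wrist");h=hsv(c);H,S,V=[h[...,i].astype(int) for i in range(3)]
for a,ce,m in blobs((H>20)&(H<34)&(S>110)&(V>60),300): print("yel",a,ce.round(),rect(c,m,.047))
for a,ce,m in blobs((H>105)&(H<128)&(S>130),300): print("blue",a,ce.round(),rect(c,m,.047))
p=proj(c,[.5857,.2242,.041])[0].round().astype(int);print(p,h[p[1],p[0]])
for a,ce,m in blobs((H>8)&(H<28)&(S>42)&(S<110)&(V>100),100):
    if m[p[1],p[0]]: print("post",a,rect(c,m,.041))
```

```text
clock 11.22 pos [0.5861 0.2248 0.2047] hd 39.0 gap 0.698 F [-0.7 -0.4  0.2] shift [-0.3313  0.3557  0.0042] turn 12.6
yel 26922 [124. 172.] [472.1 365.3 156.6 149.4 -51. ]
yel 1559 [518. 239.] [660.5  38.2  54.9  33.  -84.2]
blue 22750 [289. 172.] [568.3 246.1 147.9 146.8 -51. ]
blue 2882 [469. 270.] [605.7  50.1  71.2  47.8   6. ]
[323 179] [ 19  61 224]
post 1953 [587.2 226.1  75.1  23.6  39. ]
```

Call:
move_arm(plan=[[-0.0237,0.0254,0,0,0.4],[-0.0237,0.0254,0,0,0.4],[-0.0237,0.0254,0,0,0.4],[-0.0237,0.0254,0,0,0.4],[-0.0237,0.0254,0,0,0.4],[-0.0237,0.0254,0,0,0.4],[-0.0237,0.0254,0,0,0.4]])

```text
clock: 11.85
eef_pos: [0.5665, -0.02, 0.2008]
eef_rot: [[0.777, 0.629, -0.003], [0.629, -0.777, 0.0], [-0.002, -0.002, -1.0]]
force: [2.0, -0.6, 1.3]
finger_gap: 0.699
gripper_force: 0.0
```

Call:
move_arm(plan=[[-0.0237,0.0254,0,0,0.4],[-0.0237,0.0254,0,0,0.4],[-0.0237,0.0254,0,0,0.4],[-0.0237,0.0254,0,0,0.4],[-0.0237,0.0254,0,0,0.4],[-0.0237,0.0254,0,0,0.4],[-0.0237,0.0254,0,0,0.4],[0,0,0.04,6.3,0.4],[0,0,0.04,6.3,0.4],[0,0,0,0,0.4]])

```text
clock: 12.68
eef_pos: [0.5439, -0.2598, 0.1135]
eef_rot: [[0.898, 0.439, -0.014], [0.439, -0.898, 0.007], [-0.01, -0.012, -1.0]]
force: [-1.8, 0.5, -1.4]
finger_gap: 0.699
gripper_force: 0.0
```

Call:
move_arm(plan=[[0,0,0,0,0.4],[0,0,0,0,0.4]])

```text
clock: 12.85
eef_pos: [0.5518, -0.2597, 0.1232]
eef_rot: [[0.894, 0.449, 0.0], [0.449, -0.894, 0.001], [0.001, -0.001, -1.0]]
force: [0.4, -0.4, 0.9]
finger_gap: 0.704
gripper_force: 0.0
```

Run:
```python
from h import *
go(.5524,-.2601,.014,26.4)
c=cap("wrist");h=hsv(c);H,S,V=[h[...,i].astype(int) for i in range(3)]
p=proj(c,[.5524,-.2601,.037])[0].round().astype(int);print(p)
for a,ce,m in blobs((S>42)&(H>8)&(H<28)&(V>115),100):
    if m[p[1],p[0]]: print(a,rect(c,m,.037))
```

```text
clock 12.85 pos [ 0.5518 -0.2597  0.1232] hd 26.67 gap 0.704 F [ 0.4 -0.4  0.9] shift [0.0003 0.0007 0.1092] turn 0.27
[323 204]
3325 [ 551.9 -260.1   73.9   24.6   26.5]
```

Call:
move_arm(plan=[[0,0.0006,0.02,0.2,0.4],[0,0,0.03,0,0.4],[0,0,0.025,0,0.4],[0,0,0.015,0,0.4],[0,0,0.01,0,0.4],[0,0,0.006,0,0.4],[0,0,0.003,0,0.4],[0,0,0,0,0.4],[0,0,0,0,0.4]])

```text
clock: 13.65
eef_pos: [0.5524, -0.2616, 0.0147]
eef_rot: [[0.897, 0.442, 0.002], [0.442, -0.897, -0.001], [0.001, 0.001, -1.0]]
force: [-0.2, -0.2, -0.3]
finger_gap: 0.7
gripper_force: 0.0
```

Call:
move_arm(plan=[[0,0,0,0,0],[0,0,0,0,-0.2],[0,0,0,0,-0.4],[0,0,0,0,-0.7],[0,0,0,0,-1],[0,0,0,0,-1],[0,0,0,0,-1]])

```text
clock: 14.23
eef_pos: [0.552, -0.2615, 0.0144]
eef_rot: [[0.897, 0.441, 0.001], [0.441, -0.897, -0.001], [0.001, 0.001, -1.0]]
force: [-1.2, 0.7, 5.4]
finger_gap: 0.28
gripper_force: 60.4
```

Run:
```python
from h import *
go(.601,.0237,.1,6)
```

```text
clock 14.23 pos [ 0.552  -0.2615  0.0144] hd 26.2 gap 0.28 F [-1.2  0.7  5.4] shift [ 0.1699 -0.2342 -0.0858] turn 20.2
```

Call:
move_arm(plan=[[0,0,-0.015,0,-1],[0,0,-0.03,0,-1],[0,0,-0.035,0,-1],[0,0,-0.01,0,-1],[0.0188,-0.026,0,0,-1],[0.0188,-0.026,0,0,-1],[0.0188,-0.026,0,0,-1],[0.0188,-0.026,0,0,-1],[0.0188,-0.026,0,0,-1],[0.0188,-0.026,0,0,-1]])

```text
clock: 15.07
eef_pos: [0.5836, -0.0702, 0.104]
eef_rot: [[0.897, 0.441, 0.0], [0.441, -0.897, -0.0], [-0.0, 0.0, -1.0]]
force: [0.4, 0.0, -0.7]
finger_gap: 0.278
gripper_force: 59.6
```

Call:
move_arm(plan=[[0.0188,-0.026,0,0,-1],[0.0188,-0.026,0,0,-1],[0.0188,-0.026,0,0,-1],[0,0,0,6.7,-1],[0,0,0,6.7,-1],[0,0,0,6.7,-1],[0,0,0,0,-1],[0,0,0,0,-1],[0,0,0,0,-1],[0,0,0,0,-1]])

```text
clock: 15.9
eef_pos: [0.5999, 0.0231, 0.1036]
eef_rot: [[0.994, 0.108, -0.0], [0.108, -0.994, 0.0], [-0.0, -0.0, -1.0]]
force: [0.4, -0.6, -0.5]
finger_gap: 0.283
gripper_force: 59.5
```

Run:
```python
from h import *
go(.6006,.0237,.012,6)
```

```text
clock 15.9 pos [0.5999 0.0231 0.1036] hd 6.21 gap 0.283 F [ 0.4 -0.6 -0.5] shift [ 0.0008 -0.0005  0.0916] turn 0.21
```

Call:
move_arm(plan=[[0.0008,-0.0005,0.01,0.2,-1],[0,0,0.025,0,-1],[0,0,0.025,0,-1],[0,0,0.007,0,-1],[0,0,0.006,0,-1],[0,0,0.006,0,-1],[0,0,0.006,0,-1],[0,0,0.005,0,-1],[0,0,0,0,-1],[0,0,0,0,-1]])

```text
clock: 16.73
eef_pos: [0.6009, 0.0239, 0.0138]
eef_rot: [[0.995, 0.103, 0.0], [0.103, -0.995, -0.0], [0.0, 0.0, -1.0]]
force: [0.3, -0.4, -1.6]
finger_gap: 0.281
gripper_force: 59.4
```

Call:
move_arm(plan=[[0,0,0,0,-1],[0,0,0,0,-1],[0,0,0,0,-1]])

```text
clock: 16.98
eef_pos: [0.6011, 0.0239, 0.0141]
eef_rot: [[0.995, 0.103, 0.001], [0.103, -0.995, -0.0], [0.001, 0.0, -1.0]]
force: [0.6, -0.0, -0.8]
finger_gap: 0.278
gripper_force: 59.4
```

Run:
```python
from h import *
go(.6006,.0237,.012,6)
I=[]
for n in("scene","side"):
    c=cap(n);p=proj(c,[.601,.024,.04])[0].astype(int);I.append(cv2.resize(c["color"][p[1]-30:p[1]+30,p[0]-40:p[0]+40],None,fx=5,fy=5))
cv2.imwrite("pics/g7.png",np.hstack(I))
```

```text
clock 16.98 pos [0.6011 0.0239 0.0141] hd 5.89 gap 0.278 F [ 0.6 -0.  -0.8] shift [-0.0006  0.0002  0.0021] turn -0.11
```

View pics/g7.png

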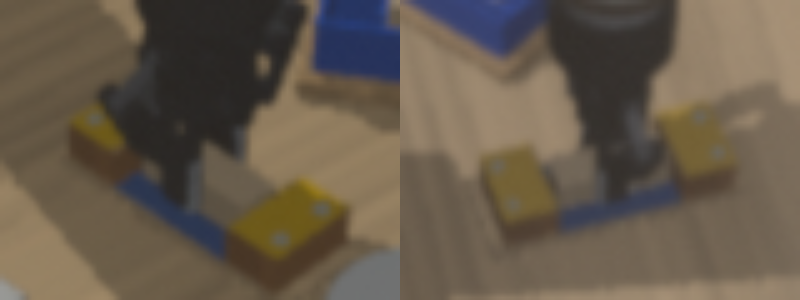

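This one is down between the blocks again, so it is 75 mm and goes into the other half of the blue bin.

Call:
move_arm(plan=[[0,0,-0.02,0,-1],[0,0,-0.03,0,-1],[0,0,-0.035,0,-1],[0,0,-0.025,0,-1],[-0.0028,-0.0275,0,0,-1],[-0.0028,-0.0275,0,0,-1],[-0.0028,-0.0275,0,0,-1],[-0.0028,-0.0275,0,0,-1],[-0.0028,-0.0275,0,0,-1],[-0.0028,-0.0275,0,0,-1]])

```text
clock: 17.92
eef_pos: [0.5667, 0.1874, 0.1238]
eef_rot: [[0.995, 0.103, 0.0], [0.103, -0.995, -0.0], [0.0, 0.0, -1.0]]
force: [0.7, 0.5, -1.9]
finger_gap: 0.278
gripper_force: 59.6
```

Call:
move_arm(plan=[[-0.0028,-0.0275,0,0,-1],[-0.0028,-0.0275,0,0,-1],[-0.0028,-0.0275,0,0,-1],[0,0,0,-6.6,-1],[0,0,0,-6.6,-1],[0,0,0,-6.6,-1],[0,0,0,-6.6,-1],[0,0,0,-6.5,-1],[0,0,0,0,-1],[0,0,0,0,-1]])

```text
clock: 18.75
eef_pos: [0.5502, 0.2674, 0.1235]
eef_rot: [[0.782, 0.624, -0.0], [0.624, -0.782, 0.0], [-0.0, -0.0, -1.0]]
force: [-0.0, 0.5, -1.5]
finger_gap: 0.281
gripper_force: 59.5
```

Run:
```python
from h import *
go(.5506,.2678,.0183,38.8)
```

```text
clock 18.75 pos [0.5502 0.2674 0.1235] hd 38.59 gap 0.281 F [-0.   0.5 -1.5] shift [ 0.0006 -0.      0.1052] turn -0.21
```

Call:
move_arm(plan=[[0,0,0.02,0,-1],[0,0,0.03,0,-1],[0,0,0.025,0,-1],[0,0,0.014,0,-1],[0,0,0.008,0,-1],[0,0,0.004,0,-1],[0,0,0.003,0,-1],[0,0,0.001,0,-1],[0,0,0,0,-1],[0,0,0,0,-1]])

```text
clock: 19.58
eef_pos: [0.551, 0.268, 0.0196]
eef_rot: [[0.78, 0.626, 0.002], [0.626, -0.78, 0.001], [0.002, 0.0, -1.0]]
force: [0.4, -0.2, -0.2]
finger_gap: 0.279
gripper_force: 59.5
```

Run:
```python
from h import *
go(.5506,.2678,.0183,38.8)
```

```text
clock 19.58 pos [0.551  0.268  0.0196] hd 38.78 gap 0.279 F [ 0.4 -0.2 -0.2] shift [-0.0004 -0.0001  0.0013] turn -0.02
```

Call:
move_arm(plan=[[0,0,0.0012,0,-1],[0,0,0,0,-1],[0,0,0,0,-0.3],[0,0,0,0,-0.2],[0,0,0,0,-0.2],[0,0,0,0,-0.2],[0,0,0,0,-0.2]])

```text
clock: 20.17
eef_pos: [0.5501, 0.2675, 0.0172]
eef_rot: [[0.779, 0.626, -0.0], [0.626, -0.779, -0.0], [-0.0, -0.0, -1.0]]
force: [-0.4, 1.5, -0.9]
finger_gap: 0.399
gripper_force: 0.0
```

Call:
move_arm(plan=[[0,0,-0.01,0,-0.2],[0,0,-0.02,0,-0.2],[0,0,-0.035,0,-0.2],[0,0,-0.035,0,-0.2],[0,0,-0.035,0,-0.2],[0,0,-0.03,0,-0.2],[0,0,-0.02,0,0.4],[0,0,0,0,0.4],[0,0,0,0,0.4]])

```text
clock: 20.92
eef_pos: [0.551, 0.268, 0.2044]
eef_rot: [[0.779, 0.627, 0.003], [0.627, -0.779, 0.001], [0.003, 0.001, -1.0]]
force: [-0.1, -0.6, 0.3]
finger_gap: 0.696
gripper_force: 0.0
```

Run:
```python
from h import *
go(.5585,-.3785,.2,29.7)
c=cap("wrist");h=hsv(c);H,S,V=[h[...,i].astype(int) for i in range(3)]
for a,ce,m in blobs((H>20)&(H<34)&(S>110)&(V>60),300): print("yel",a,ce.round(),rect(c,m,.047))
for a,ce,m in blobs((H>8)&(H<28)&(S>42)&(S<110)&(V>100),300):
    r=rect(c,m,.041)
    if 60<r[2]<100 and r[3]<32: print("post",a,ce.round(),r)
```

```text
clock 20.92 pos [0.551  0.268  0.2044] hd 38.8 gap 0.696 F [-0.1 -0.6  0.3] shift [-0.3992  0.5086  0.0038] turn 9.1
yel 26613 [185. 172.] [471.3 365.4 154.9 149.6 -51.2]
yel 1545 [573. 238.] [659.1  39.8  54.   32.7 -84.3]
yel 457 [489. 312.] [545.   28.   53.8  30.7 -83.5]
post 1966 [322. 175.] [552.4 269.7  75.9  23.6  38.7]
post 2162 [380. 175.] [586.1 227.1  75.1  26.   38.7]
```

Both posts lie flat side by side in the blue bin. P3 is next.

Call:
move_arm(plan=[[-0.0222,0.0282,0,0,0.4],[-0.0222,0.0282,0,0,0.4],[-0.0222,0.0282,0,0,0.4],[-0.0222,0.0282,0,0,0.4],[-0.0222,0.0282,0,0,0.4],[-0.0222,0.0282,0,0,0.4],[-0.0222,0.0282,0,0,0.4],[-0.0222,0.0282,0,0,0.4],[-0.0222,0.0282,0,0,0.4]])

```text
clock: 21.72
eef_pos: [0.5519, -0.0573, 0.2007]
eef_rot: [[0.779, 0.627, -0.003], [0.627, -0.779, 0.001], [-0.002, -0.002, -1.0]]
force: [-0.1, -0.2, -0.2]
finger_gap: 0.702
gripper_force: 0.0
```

Call:
move_arm(plan=[[-0.0222,0.0282,0,0,0.4],[-0.0222,0.0282,0,0,0.4],[-0.0222,0.0282,0,0,0.4],[-0.0222,0.0282,0,0,0.4],[-0.0222,0.0282,0,0,0.4],[-0.0222,0.0282,0,0,0.4],[-0.0222,0.0282,0,0,0.4],[-0.0222,0.0282,0,0,0.4],[-0.0222,0.0282,0,0,0.4],[0,0,0.03,4.5,0.4]])

```text
clock: 22.55
eef_pos: [0.5565, -0.3908, 0.1753]
eef_rot: [[0.832, 0.555, 0.005], [0.555, -0.832, -0.01], [-0.001, 0.011, -1.0]]
force: [0.5, -2.4, 1.1]
finger_gap: 0.697
gripper_force: 0.0
```

Call:
move_arm(plan=[[0,0,0.03,4.6,0.4],[0,0,0.02,0,0.4],[0,0,0,0,0.4],[0,0,0,0,0.4],[0,0,0,0,0.4]])

```text
clock: 22.97
eef_pos: [0.5573, -0.3781, 0.1227]
eef_rot: [[0.868, 0.496, 0.0], [0.496, -0.868, 0.0], [0.0, -0.0, -1.0]]
force: [-0.9, -0.8, 1.2]
finger_gap: 0.701
gripper_force: 0.0
```

Run:
```python
from h import *
go(.5585,-.3785,.014,29.7)
c=cap("wrist");h=hsv(c);H,S,V=[h[...,i].astype(int) for i in range(3)]
p=proj(c,[.5585,-.3785,.037])[0].round().astype(int);print(p)
for a,ce,m in blobs((S>42)&(H>8)&(H<28)&(V>115),100):
    if m[p[1],p[0]]: print(a,rect(c,m,.037))
```

```text
clock 22.97 pos [ 0.5573 -0.3781  0.1227] hd 29.75 gap 0.701 F [-0.9 -0.8  1.2] shift [0.0008 0.0009 0.1087] turn 0.05
[324 204]
4038 [ 558.7 -379.    88.7   24.6   29.9]
```

Call:
move_arm(plan=[[0.0008,0.0009,0.02,0,0.4],[0,0,0.03,0,0.4],[0,0,0.025,0,0.4],[0,0,0.015,0,0.4],[0,0,0.01,0,0.4],[0,0,0.006,0,0.4],[0,0,0.002,0,0.4],[0,0,0,0,0.4],[0,0,0,0,0.4]])

```text
clock: 23.77
eef_pos: [0.559, -0.3793, 0.0157]
eef_rot: [[0.869, 0.495, 0.002], [0.495, -0.869, -0.001], [0.001, 0.002, -1.0]]
force: [0.5, -0.0, 0.5]
finger_gap: 0.699
gripper_force: 0.0
```

Call:
move_arm(plan=[[0,0,0,0,0],[0,0,0,0,-0.2],[0,0,0,0,-0.4],[0,0,0,0,-0.7],[0,0,0,0,-1],[0,0,0,0,-1],[0,0,0,0,-1]])

```text
clock: 24.35
eef_pos: [0.5586, -0.3793, 0.0153]
eef_rot: [[0.869, 0.495, 0.001], [0.495, -0.869, -0.001], [0.001, 0.001, -1.0]]
force: [-0.1, -0.3, 5.6]
finger_gap: 0.278
gripper_force: 61.0
```

Run:
```python
from h import *
go(.601,.0237,.1,6)
```

```text
clock 24.35 pos [ 0.5586 -0.3793  0.0153] hd 29.69 gap 0.278 F [-0.1 -0.3  5.6] shift [ 0.2365 -0.3289 -0.085 ] turn 23.69
```

Call:
move_arm(plan=[[0,0,-0.015,0,-1],[0,0,-0.03,0,-1],[0,0,-0.035,0,-1],[0,0,-0.01,0,-1],[0.0197,-0.0274,0,0,-1],[0.0197,-0.0274,0,0,-1],[0.0197,-0.0274,0,0,-1],[0.0197,-0.0274,0,0,-1],[0.0197,-0.0274,0,0,-1],[0.0197,-0.0274,0,0,-1]])

```text
clock: 25.18
eef_pos: [0.5788, -0.1759, 0.1047]
eef_rot: [[0.869, 0.495, -0.0], [0.495, -0.869, -0.0], [-0.0, 0.0, -1.0]]
force: [-0.2, -0.4, -1.7]
finger_gap: 0.281
gripper_force: 60.3
```

Call:
move_arm(plan=[[0.0197,-0.0274,0,0,-1],[0.0197,-0.0274,0,0,-1],[0.0197,-0.0274,0,0,-1],[0.0197,-0.0274,0,0,-1],[0.0197,-0.0274,0,0,-1],[0.0197,-0.0274,0,0,-1],[0,0,0,5.9,-1],[0,0,0,5.9,-1],[0,0,0,5.9,-1],[0,0,0,5.9,-1]])

```text
clock: 26.02
eef_pos: [0.6, 0.0243, 0.1045]
eef_rot: [[0.995, 0.102, -0.0], [0.102, -0.995, -0.0], [-0.0, 0.0, -1.0]]
force: [-0.1, -0.6, -1.5]
finger_gap: 0.283
gripper_force: 60.2
```

Call:
move_arm(plan=[[0,0,0,0,-1],[0,0,0,0,-1],[0,0,0,0,-1]])

```text
clock: 26.27
eef_pos: [0.6003, 0.0239, 0.1045]
eef_rot: [[0.994, 0.109, 0.0], [0.109, -0.994, -0.0], [-0.0, 0.0, -1.0]]
force: [-0.9, -0.5, -1.0]
finger_gap: 0.278
gripper_force: 60.2
```

Run:
```python
from h import *
go(.601,.0237,.038,6)
```

```text
clock 26.27 pos [0.6003 0.0239 0.1045] hd 6.27 gap 0.278 F [-0.9 -0.5 -1. ] shift [0.0007 0.0003 0.0665] turn 0.27
```

Call:
move_arm(plan=[[0.0007,0,0.02,0.2,-1],[0,0,0.025,0,-1],[0,0,0.012,0,-1],[0,0,0.005,0,-1],[0,0,0.002,0,-1],[0,0,0.002,0,-1],[0,0,0.001,0,-1],[0,0,0,0,-1],[0,0,0,0,-1],[0,0,0,0,-1]])

```text
clock: 27.1
eef_pos: [0.6019, 0.0241, 0.0383]
eef_rot: [[0.995, 0.103, 0.002], [0.103, -0.995, 0.0], [0.002, 0.0, -1.0]]
force: [0.6, 0.1, 1.1]
finger_gap: 0.278
gripper_force: 60.5
```

Call:
move_arm(plan=[[0,0,0,0,-1],[0,0,0,0,-1]])

```text
clock: 27.27
eef_pos: [0.6019, 0.0241, 0.0382]
eef_rot: [[0.995, 0.103, 0.002], [0.103, -0.995, -0.0], [0.002, 0.0, -1.0]]
force: [-0.2, 0.4, 5.8]
finger_gap: 0.278
gripper_force: 60.8
```

Run:
```python
from h import *
go(.601,.0237,.038,6)
```

```text
clock 27.27 pos [0.6019 0.0241 0.0382] hd 5.9 gap 0.278 F [-0.2  0.4  5.8] shift [-0.001   0.0003  0.0002] turn -0.1
```

Call:
move_arm(plan=[[0,0,0.001,0,-1],[0,0,0,0,-1],[0,0,0,0,-1],[0,0,0,0,-1],[0,0,0,0,-1],[0,0,0,0,-1]])

```text
clock: 27.77
eef_pos: [0.6019, 0.0241, 0.0381]
eef_rot: [[0.995, 0.103, 0.002], [0.103, -0.995, -0.001], [0.002, 0.001, -1.0]]
force: [-3.2, 1.0, 13.3]
finger_gap: 0.282
gripper_force: 62.2
```

Run:
```python
from h import *
go(.601,.0237,.038,6)
I=[]
for n in("scene","side"):
    c=cap(n);p=proj(c,[.601,.024,.04])[0].astype(int);I.append(cv2.resize(c["color"][p[1]-30:p[1]+30,p[0]-40:p[0]+40],None,fx=5,fy=5))
cv2.imwrite("pics/g9.png",np.hstack(I))
```

```text
clock 27.77 pos [0.6019 0.0241 0.0381] hd 5.9 gap 0.282 F [-3.2  1.  13.3] shift [-0.001   0.0003  0.0001] turn -0.1
```

View pics/g9.png

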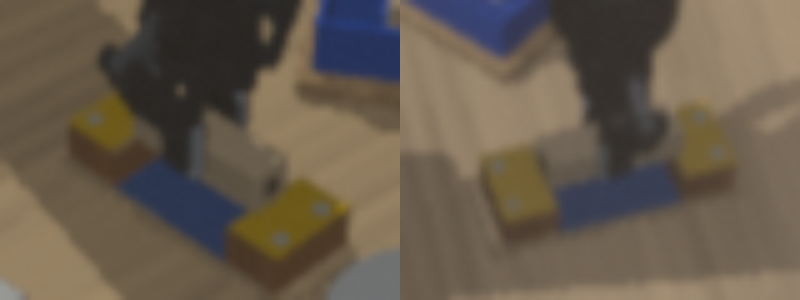

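The crops show the post standing up on both yellow blocks (13 N upward at TCP 38 mm), so it is 90 mm and goes in the yellow bin.

Call:
move_arm(plan=[[0,0,-0.015,0,-1],[0,0,-0.03,0,-1],[0,0,-0.035,0,-1],[0,0,-0.025,0,-1],[-0.0085,-0.032,0,0,-1],[-0.0085,-0.032,0,0,-1],[-0.0085,-0.032,0,0,-1],[-0.0085,-0.032,0,0,-1],[-0.0085,-0.032,0,0,-1],[-0.0085,-0.032,0,0,-1]])

```text
clock: 28.7
eef_pos: [0.5297, 0.2107, 0.1411]
eef_rot: [[0.995, 0.102, -0.0], [0.102, -0.995, -0.0], [-0.0, 0.0, -1.0]]
force: [0.6, 0.7, -1.3]
finger_gap: 0.277
gripper_force: 60.3
```

Call:
move_arm(plan=[[-0.0085,-0.032,0,0,-1],[-0.0085,-0.032,0,0,-1],[-0.0085,-0.032,0,0,-1],[-0.0085,-0.032,0,0,-1],[-0.0085,-0.032,0,0,-1],[0,0,0,-6.6,-1],[0,0,0,-6.6,-1],[0,0,0,-6.6,-1],[0,0,0,-6.6,-1],[0,0,0,-6.5,-1]])

```text
clock: 29.53
eef_pos: [0.4716, 0.3643, 0.1409]
eef_rot: [[0.776, 0.631, -0.0], [0.631, -0.776, -0.001], [-0.001, 0.0, -1.0]]
force: [0.7, 0.2, -1.8]
finger_gap: 0.28
gripper_force: 60.2
```

Call:
move_arm(plan=[[0,0,0,0,-1],[0,0,0,0,-1],[0,0,0,0,-1]])

```text
clock: 29.78
eef_pos: [0.4719, 0.3642, 0.1411]
eef_rot: [[0.782, 0.624, -0.0], [0.624, -0.782, -0.0], [-0.0, 0.0, -1.0]]
force: [-0.1, 0.5, -0.0]
finger_gap: 0.277
gripper_force: 60.2
```

Run:
```python
from h import *
go(.473,.364,.019,38.8)
c=cap("wrist");h=hsv(c);H,S,V=[h[...,i].astype(int) for i in range(3)]
for a,ce,m in blobs((H>20)&(H<34)&(S>110)&(V>60),300): print("yel",a,ce.round(),rect(c,m,.047))
```

```text
clock 29.78 pos [0.4719 0.3642 0.1411] hd 38.59 gap 0.277 F [-0.1  0.5 -0. ] shift [0.0008 0.0008 0.1221] turn -0.21
yel 30304 [317. 174.] [470.3 367.2 149.7 149.6  38.8]
```

Call:
move_arm(plan=[[0,0,0.02,0,-1],[0,0,0.035,0,-1],[0,0,0.03,0,-1],[0,0,0.017,0,-1],[0,0,0.009,0,-1],[0,0,0.005,0,-1],[0,0,0.003,0,-1],[0,0,0.001,0,-1],[0,0,0,0,-1],[0,0,0,0,-1]])

```text
clock: 30.67
eef_pos: [0.4728, 0.3652, 0.0225]
eef_rot: [[0.78, 0.626, 0.002], [0.626, -0.78, 0.001], [0.002, 0.0, -1.0]]
force: [0.0, 0.7, -0.3]
finger_gap: 0.28
gripper_force: 60.2
```

Run:
```python
from h import *
go(.473,.364,.0193,38.8)
```

```text
clock 30.67 pos [0.4728 0.3652 0.0225] hd 38.78 gap 0.28 F [ 0.   0.7 -0.3] shift [-0.0006  0.001   0.0032] turn -0.02
```

Call:
move_arm(plan=[[0,0,0.0015,0,-1],[0,0,0.0016,0,-1],[0,0,0,0,-1],[0,0,0,0,-1],[0,0,0,0,-0.3],[0,0,0,0,-0.2],[0,0,0,0,-0.2],[0,0,0,0,-0.2],[0,0,0,0,-0.2]])

```text
clock: 31.42
eef_pos: [0.4719, 0.3645, 0.0181]
eef_rot: [[0.779, 0.627, -0.0], [0.627, -0.779, -0.0], [-0.0, -0.0, -1.0]]
force: [-0.0, -0.1, 0.5]
finger_gap: 0.4
gripper_force: 0.0
```

Call:
move_arm(plan=[[0,0,-0.01,0,-0.2],[0,0,-0.02,0,-0.2],[0,0,-0.035,0,-0.2],[0,0,-0.035,0,-0.2],[0,0,-0.035,0,-0.2],[0,0,-0.035,0,-0.2],[0,0,-0.02,0,-0.2],[0,0,0,0,-0.2],[0,0,0,0,-0.2],[0,0,0,0,-0.2]])

```text
clock: 32.25
eef_pos: [0.4716, 0.3638, 0.2078]
eef_rot: [[0.779, 0.626, -0.0], [0.626, -0.779, -0.001], [-0.001, 0.001, -1.0]]
force: [-0.6, 0.1, -0.3]
finger_gap: 0.401
gripper_force: 0.0
```

Run:
```python
from h import *
go(.473,.364,.2,38.8)
c=cap("wrist");cv2.imwrite("pics/w10.png",c["color"])
```

```text
clock 32.25 pos [0.4716 0.3638 0.2078] hd 38.79 gap 0.401 F [-0.6  0.1 -0.3] shift [0.0012 0.0008 0.0078] turn -0.01
```

View pics/w10.png

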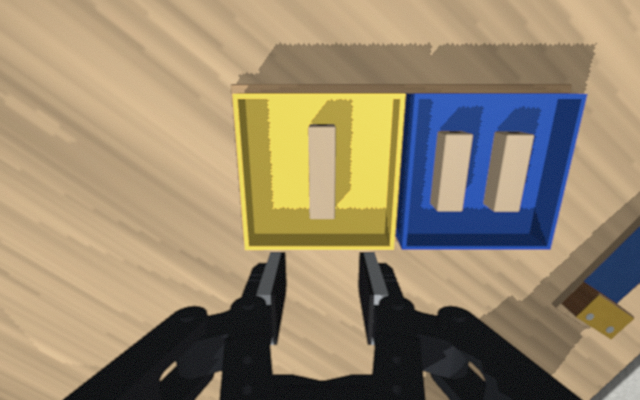

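One post lies flat in the yellow bin at (322,172), and two lie side by side in the blue bin at (453,172) and (508,172). The gripper is clear.

```bash
python3 -c "
from cell import ctrl
print(ctrl.hand_in())"
```

```text
the job is handed in; nothing more can be done
None
```

All three posts were tried in the gauge and laid flat in their bins, two 75 mm posts in blue and the 90 mm post in yellow, and the job was handed in at about 32 s; no verdict came back.

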